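# Uncover the test stud and snap its cap on

### The job

Lift the screening canister off the wooden stand by its handle and set it down gently, upright and wholly on the round cork mat, and let go of it. Then fit the black snap cap mouth down over the brass stud that was underneath, press it through the click until it sits fully home, and keep pressing it firmly against its seat: finish like that, with the gripper still holding the cap down. Leave the other things on the desk where they are.

Things in the scene. Friction and masses are not known exactly. Their poses are not given: they have to be found in the camera images.
- stand: Fixed wooden plinth, 100 x 100 mm and 20 mm high, carrying at its centre a brass seat disc 34 mm across (6 mm high) with an upright stud. Origin at the centre of its underside, z up. It stands on the desk; at the start the canister covers the stud.
- seat (a point): Centre of the flat top of the brass seat disc, on the stud's axis, 26 mm above the desk; z up. The stud rises 18.5 mm above this point: 12 mm in diameter, tapering over its last 5 mm to 5 mm at the tip. Four sprung steel balls stick out of its side to a diameter of 20 mm, their centres 8.5 mm above this point.
- can: Aluminium screening canister, closed on top and open below, 60 mm across, 3 mm wall, lid at 68 mm, with a strap handle above the lid, 103 mm tall in all, 0.18 to 0.35 kg. It starts resting on the plinth over the stud. Origin at the centre of its open lower rim, z up.
- can_handle (a point): Centre of the canister's handle bar, 98 mm above its lower rim. The bar is straight and level, 60 mm long along this point's x, 12 mm wide along y and 10 mm high; 25 mm is free between it and the lid, and its two legs stand at 26 mm either side along x. Axes as the canister's, z up.
- can_foot (a point): Centre of the canister's open lower rim, z up.
- mat_top (a point): Centre of the upper face of the round cork mat, fixed on the desk, 130 mm across, 3 mm thick; z up.
- cap: Loose black snap cap, 44 mm tall, standing upright on the desk mouth down. Its lower 22 mm is a skirt 30 mm across; above it rises a fluted grip 18 mm (20 mm over the flutes) in diameter and 22 mm tall. Origin at the centre of its mouth (the lower rim), z up. Its turn about z does not matter. 40 to 65 g.
- cap_grip (a point): Centre of the cap's fluted grip, on its axis, 33 mm above its mouth; z up. The grip reaches from 11 mm below to 11 mm above this point; the flat shoulder of the skirt, 5 mm wide all round, lies 11 mm below it.
- cap_mouth (a point): Centre of the cap's mouth, z up: 15 mm hole in a lip 3 mm thick, then a 22 mm bore, 20 mm deep in all. On the stud the lip meets the balls 12 mm above the seat; pushing on takes about 7 N (5 to 9), greatest at 10 to 11 mm; then the force drops (the click), from 7 to 2 mm the balls pull the cap down with up to 8 N, and at 0 the mouth lands flat on the rigid seat: fully home.
- driver_grip (a point): Handle of a screwdriver lying on the desk, 190 mm long; a bystander.
- key_mid (a point): Bystander: chrome morse key on a wooden base, 120 x 65 x 50 mm high; point 20 mm up on its centre.
- coil_mid (a point): Bystander: upright ceramic coil former, a spool 36 mm across and 45 mm tall wound with copper; point at its centre.
- clip_mid (a point): Bystander: flat C-shaped steel headband clip, about 40 x 65 x 8 mm; point at its centre.
- valve_mid (a point): Bystander: upright glass radio valve, 38 mm across, 85 mm tall; point half-way up.
- reel_mid (a point): Bystander: upright reel of solder, 56 mm across, 40 mm tall; point at its centre.
Things that resemble listed ones, but are neither listed nor needed, are in the scene too. Of the things that look like the part that bears mat_top, the largest one is meant.

How it is judged:
By the outcome, as a careful person would: the job done as asked, in the order asked, and still so for the second after the job is handed in, while the arm keeps its last pose, push and grip.
It also fails if it takes over 59 s, if anything falls off the work surface, if the arm or the gripper's body presses on something with over 40 N, if the wrist force passes 120 N, or if a joint passes its speed limit or range.

### The arm

A 6-joint arm with a two-finger parallel gripper is mounted at the origin on the work surface. World frame = base frame: x ahead of the robot, y to its left, z up, the work surface at z = 0. Lengths are in m, angles in rad, forces in N, time in s.
With the tool pointing down it reaches from about 0.375 to 0.975 m from the base axis. Payload 3.8 kg.
Tool frame: the origin (TCP) lies at the very end of the fingers, on their centre line; the grasp point (between the pads) lies 19 mm behind it; z points along the fingers, y is the direction in which the jaws open and shut (so a half turn about z gives the same grasp; the last joint's range is limited). The gripper opens to 85 mm and grips with 20 to 120 N. Pads are 22 mm wide; open, the fingers measure 114 mm over their backs; the gripper's body (76 mm by 85 mm) begins 54 mm behind the grasp point. The pads swing forward as they close: fully open they stand 13 mm farther back than shut.
Start: joints at [-1.229, 0.264, 1.604, -0, 1.274, -0.037], TCP at [0.25, -0.627, 0.231] pointing down, gripper open.
Joint ranges: [-2.63, 2.63], [-0.94, 2.18], [0.31, 2.57], [-1.31, 4.45], [0, 2.66], [-2.55, 2.55]. Speed limits (rad/s): [2.57, 2.57, 3.14, 3.14, 3.14, 3.14].

### API

Orientations are given as a rotation vector (axis times angle).
In Python, from workcell import read_state, read_camera, camera_info, finish_job gives the robot as it stands. The module is installed in compiled form; this text tells all that it offers.
- The arm moves only by the tool play_rows, never from a script. Its argument "motion" is a list of rows, each a list of 5 numbers: the shift along the tool's x, y, z in units of 1000 mm (1.0 is 1000 mm), then the turn about the tool's z in units of 2 pi rad (1.0 is 2 pi rad), then the finger opening in mm, from 0 to 85.4. A call has 1 to 5 rows; each row shifts and turns the commanded pose from where the row before left it, along the tool's axes as they then stand; what a row does not reach is not made up. A row lasts 1/8 s, in which the tool goes at most 62.5 mm and 10.7 degrees, less where a joint would pass 70% of its speed; a pose out of reach is approached as far as the arm can. A call with a number of a shift or a turn outside -1 to 1 is refused whole. A call with a gripper value outside its range is refused whole. The fingers move at their own pace and stop on an object; "squeeze" is the grip in N (left out, the last holds). Time passes only in rows, so rows that do not move let the fingers close. It gives the time, the measured TCP pose, the force and the opening at its end, in the units of the state.
- read_state(): the state, without advancing time (a new reading comes with each control period).
- read_camera(name): name is "side" or "top" or "wrist"; returns the picture (384x512x3 uint8, red, green, blue); there is no depth.
- camera_info(name): a dict with "intrinsics" (3x3 intrinsics, pixels), "dist_coeffs" ([k1, k2, p1, p2, k3] as OpenCV has them; the pictures are not rectified), "pose" (4x4, takes a point from camera to world coordinates). Camera axes: x right, y down, z forward; pixel columns grow to the right and rows downward; lengths in m; the calibration is good to about 2 mm. A picture is of the moment at which its call begins: read the wrist's pose just before it. camera_info takes no time and is no camera call; for the wrist camera it gives the pose at the moment of the call.
- finish_job(): hands the job in, once; it reports no verdict.
The state is a dict: "time": time; "q": joint angles; "joint_vel": joint speeds; "joint_torque": joint torques, N m; "tool_pos": TCP position; "tcp_rot": TCP orientation; "wrist_force": force on the tool from outside, world axes, zero at the start; "torque": the same for the moment, N m; "width": opening from 0.0 (shut) to 1.0 (fully open).
Only numpy, scipy, OpenCV 4.12 (cv2) and the standard library are available. Lean on these libraries where they do the work, as an engineer would, in place of code of your own. Each camera call takes 0.05 s, during which the arm holds its last target. There are 200 camera calls.

## Working session

There is one attempt and no reset: what is moved stays moved. The work goes in short steps, Python scripts to look and compute and a tool call to move; the robot and the scene stay as the last step left them, time stands still between calls to the robot, and variables do not carry over. Pictures are saved under pics/ and viewed, about 8 in all and at most 12, crops included, and the job is handed in when it is done.

Besides the shell and the picture viewer there is one more tool, called by a JSON object that holds its "op" and its "data", one argument or row to a line. play_rows: Moves the arm, as the interface text tells. Shifts and turns lie within -1 to 1; 1 stands for 1000 mm of shift or 2 pi rad of turn. Its arguments: {"type":"object","properties":{"motion":{"type":"array","items":{"type":"array","items":{"type":"number"}}},"squeeze":{"type":"number"}},"required":["motion"]}

```bash
mkdir -p pics; cat > h.py <<'E'
import numpy as np, cv2
from workcell import *
from scipy.spatial.transform import Rotation as R
def snap(n,f):
    c=camera_info(n); im=read_camera(n)[:,:,::-1].copy(); cv2.imwrite(f'pics/{f}.png',im); np.savez(f'pics/{f}.npz',K=c['intrinsics'],D=c['dist_coeffs'],P=c['pose']); return im
def ray(f,uv):
    c=np.load(f'pics/{f}.npz'); p=cv2.undistortPoints(np.array([[uv]],float),np.array(c['K']),np.array(c['D']))[0,0]
    P=c['P']; return P[:3,3],P[:3,:3]@np.array([p[0],p[1],1])
def onz(f,uv,z):
    o,d=ray(f,uv); return o+d*(z-o[2])/d[2]
def proj(f,X):
    c=np.load(f'pics/{f}.npz'); T=np.linalg.inv(c['P']); r,_=cv2.Rodrigues(T[:3,:3])
    return cv2.projectPoints(np.array(X,float).reshape(-1,1,3),r,T[:3,3],np.array(c['K']),np.array(c['D']))[0][:,0]
def two(f,a,g,b):
    o,d=ray(f,a);p,e=ray(g,b); d/=np.linalg.norm(d);e/=np.linalg.norm(e)
    s=np.linalg.lstsq(np.c_[d,-e],p-o,rcond=None)[0]; A=o+d*s[0];B=p+e*s[1]; return (A+B)/2,np.linalg.norm(A-B)
E
python3 - <<'E'
from h import *
for n in('top','side'): snap(n,n+'0'); print(camera_info(n)['pose'])
s=read_state(); print(s); print(R.from_rotvec(s['tcp_rot']).as_matrix())
a=cv2.imread('pics/top0.png');b=cv2.imread('pics/side0.png')
cv2.imwrite('pics/a.png',cv2.resize(a,(800,600)));cv2.imwrite('pics/b.png',cv2.resize(b,(800,600)))
E
```

```text
[[-0.01822343 -0.98866953  0.14899823  0.40419798]
 [-0.99978197  0.01953848  0.00736683 -0.07350933]
 [-0.01019456 -0.14883149 -0.98881002  1.0294518 ]
 [ 0.          0.          0.          1.        ]]
[[-0.99541365 -0.05510257  0.07820087  0.45127841]
 [-0.09425447  0.70473293 -0.7031839   0.67368532]
 [-0.01636348 -0.70732963 -0.70669444  0.81596921]
 [ 0.          0.          0.          1.        ]]
{'time': 0.1, 'q': array([-1.22888345e+00,  2.64694519e-01,  1.60528274e+00,  2.05480770e-06,
        1.27370078e+00, -3.68930810e-02]), 'joint_vel': array([-0.00045306, -0.00425979, -0.00257543,  0.00074164, -0.00020227,
       -0.00198594]), 'joint_torque': array([ 1.06956653e-03, -5.16707540e+01, -3.68590200e+01, -6.50418770e-05,
        6.29025250e-03,  6.86671626e-06]), 'tool_pos': array([ 0.24939681, -0.6265021 ,  0.23005081]), 'tcp_rot': array([-3.08338649e+00, -5.91086714e-01,  4.94271885e-04]), 'wrist_force': array([-1.07663501,  0.00253874, -0.00784035]), 'torque': array([ 0.00141564, -0.0752202 ,  0.01580542]), 'width': 1.0017546321975868}
[[ 9.29107117e-01  3.69810057e-01 -6.97358498e-04]
 [ 3.69810706e-01 -9.29105042e-01  1.96533443e-03]
 [ 7.88811419e-05 -2.08389685e-03 -9.99997826e-01]]
```

View pics/a.png

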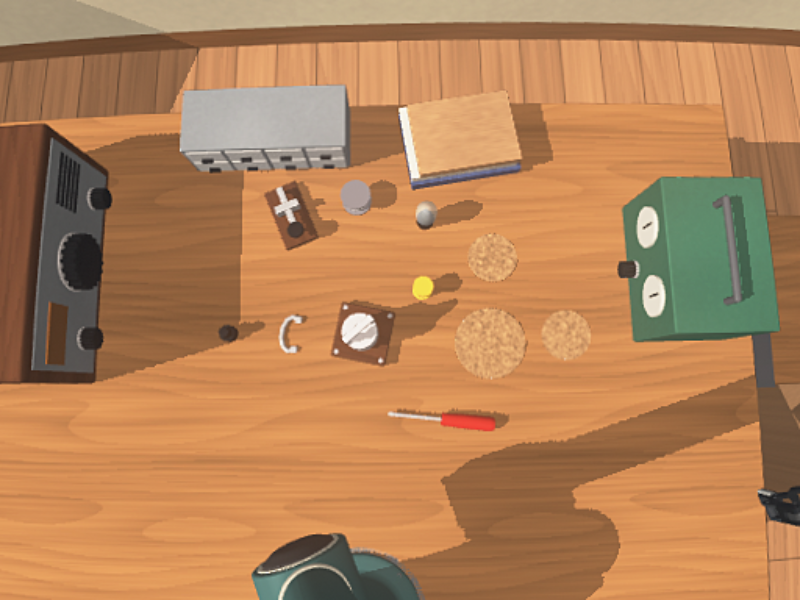

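View pics/b.png

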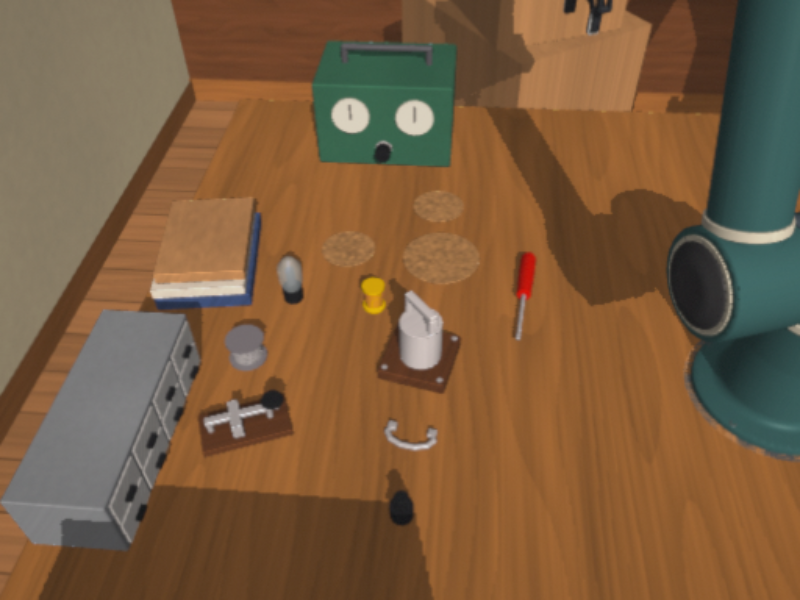

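The pictures show these candidates (800x600 pixels, top/side):
- **Canister:** on the plinth, (360,331)/(420,335). Nothing else resembles it.
- **Mat:** the large disc at (490,343)/(441,258). The smaller ones at (492,257) and (566,334) are not meant.
- **Cap:** the free-standing black piece at (228,333)/(401,508). The radio and instrument knobs at (80,262), (99,199), (91,338) and (627,269) and the key knob at (296,229) are fixed parts.

I'll check the choice in one crop sheet.

```bash
python3 - <<'E'
from h import *
a=cv2.imread('pics/top0.png');b=cv2.imread('pics/side0.png')
c=lambda im,x,y,w=32,h=28:cv2.resize(im[y-h:y+h,x-w:x+w],None,fx=6,fy=6,interpolation=cv2.INTER_CUBIC)
o=np.vstack([np.hstack([c(a,146,213,32,24),c(a,233,212,32,24)]),np.hstack([c(b,257,325,32,24),c(b,268,218,32,24)])])
cv2.imwrite('pics/c.png',o);print(o.shape)
# mat masks
for f,im,(x,y) in(('top0',a,(313,219)),('side0',b,(282,165))):
    hsv=cv2.cvtColor(im,cv2.COLOR_BGR2HSV); print(f,hsv[y,x],hsv[y+35,x+20],im[y,x],im[y+35,x+20])
E
```

```text
(576, 768, 3)
top0 [ 15 128 222] [ 14 153 219] [111 165 222] [ 88 147 219]
side0 [ 15 142 153] [ 14 169 146] [ 68 110 153] [ 49  94 146]
```

View pics/c.png

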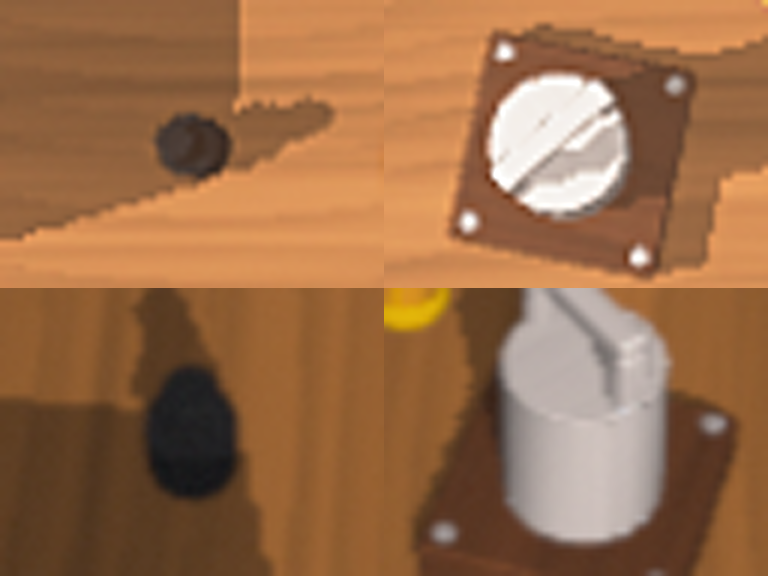

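The crops confirm the cap: skirt with narrower grip, centred at top (146,213). The canister stands on the plinth with its bar running diagonally, and the four screws are clearly visible.

```bash
python3 - <<'E'
from h import *
a=cv2.imread('pics/top0.png');b=cv2.imread('pics/side0.png')
sc=[(201+x/6-.4,188+y/6-.4) for x,y in((121,50),(292,85),(256,256),(85,221))]
S=[onz('top0',u,.021) for u in sc]; print('stand',np.mean(S,0),[np.linalg.norm(S[i]-S[i-1]) for i in range(4)])
for i in range(4): d=S[i]-S[i-1]; print(np.degrees(np.arctan2(d[1],d[0])))
for f,im,(x,y) in(('top0',a,(313,219)),('side0',b,(282,165))):
    hsv=cv2.cvtColor(cv2.GaussianBlur(im,(7,7),0),cv2.COLOR_BGR2HSV); s=hsv[...,1]
    m=(s<142 if f[0]=='t' else s<156).astype(np.uint8)
    m=cv2.morphologyEx(m,cv2.MORPH_OPEN,np.ones((5,5)))
    n,L,st,ce=cv2.connectedComponentsWithStats(m); k=L[y,x]; print(f,st[k],ce[k])
    h=cv2.convexHull(np.argwhere(L==k)[:,::-1].astype(np.int32))
    P=np.array([onz(f,p[0],.003)[:2] for p in h]).astype(np.float32); print('mat',cv2.minEnclosingCircle(P))
print('cap top',onz('top0',(145.8,212.9),.018))
g=cv2.cvtColor(b,cv2.COLOR_BGR2GRAY); m=(g[300:345,240:275]<45).astype(np.uint8)
n,L,st,ce=cv2.connectedComponentsWithStats(m);k=1+np.argmax(st[1:,4]);print(st[k],ce[k]+[240,300])
print('two',two('top0',(145.8,212.9),'side0',(192/6+225-.4,445/6-48+301-.4)))
c=lambda im,x,y,w=32,h=28:cv2.resize(im[y-h:y+h,x-w:x+w],None,fx=12,fy=12,interpolation=cv2.INTER_CUBIC)
cv2.imwrite('pics/d.png',c(b,270,208,30,24))
E
```

```text
stand [ 0.49514244 -0.01207995  0.021     ] [np.float64(0.08239853644812566), np.float64(0.08270307521475219), np.float64(0.08208396873302393), np.float64(0.08182369539988547)]
-12.211734559557586
-102.74197892098165
167.17605733692938
77.47588080728694
top0 [ 291  197   45   46 1634] [313.07833537 219.21603427]
mat ((0.4755815863609314, -0.24259372055530548), 0.0664912760257721)
side0 [ 258  149   49   33 1300] [281.97153846 164.85      ]
mat ((0.4745097756385803, -0.24395446479320526), 0.06697093695402145)
cap top [0.50002643 0.23481078 0.018     ]
[  9  14  15  22 255] [256.35294118 325.25490196]
two (array([0.49984515, 0.23669966, 0.01184478]), np.float64(0.0015235024034968609))
```

View pics/d.png

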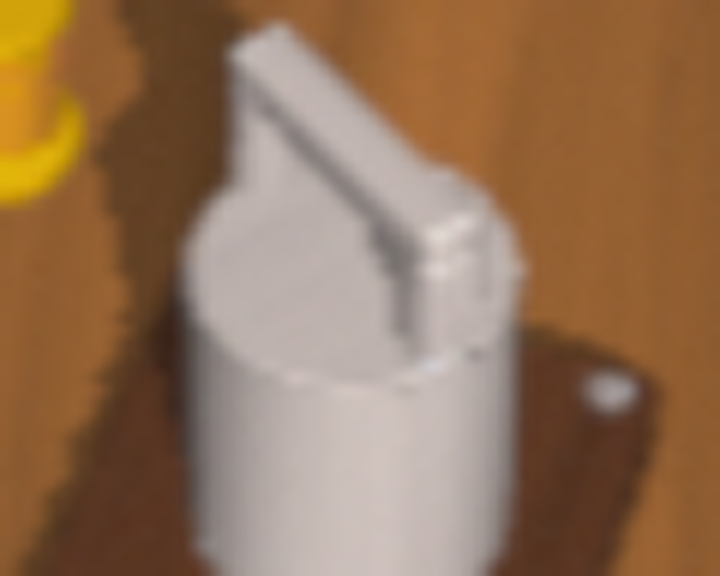

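The bar's top face is clear in the crop, with corners at about (232,58), (278,25), (475,210) and (425,240). Its height should be 123 mm.

```bash
python3 - <<'E'
from h import *
C=[onz('side0',(240+x/12-.46,184+y/12-.46),.123) for x,y in((232,58),(278,25),(475,210),(425,240))]
C=np.array(C);print(C,C.mean(0)); d=(C[2]+C[3]-C[0]-C[1])/2;print(np.linalg.norm(d),np.degrees(np.arctan2(d[1],d[0])))
# top view lid outline: crop circle centre (558-384,144)
print('lid',onz('top0',(201+174/6-.4,188+144/6-.4),.088))
s=read_state();print(camera_info('wrist')['pose'], R.from_rotvec(s['tcp_rot']).as_matrix())
E
```

```text
[[ 0.51643701 -0.02655575  0.123     ]
 [ 0.50890114 -0.03563522  0.123     ]
 [ 0.47106512  0.00770368  0.123     ]
 [ 0.47929401  0.01557466  0.123     ]] [ 0.49392432 -0.00972816  0.123     ]
0.056848169093731964 131.25926412403615
lid [ 0.49298044 -0.00987452  0.088     ]
[[ 0.36894666 -0.87811613 -0.30461521  0.32865672]
 [-0.92944679 -0.34950306 -0.11822133 -0.59643843]
 [-0.00265189  0.32674099 -0.9451102   0.37164123]
 [ 0.          0.          0.          1.        ]] [[ 9.29107117e-01  3.69810057e-01 -6.97358498e-04]
 [ 3.69810706e-01 -9.29105042e-01  1.96533443e-03]
 [ 7.88811419e-05 -2.08389685e-03 -9.99997826e-01]]
```

{"op": "play_rows", "data": {
  "motion": [
    [0.038,-0.04,-0.006,0,60],
    [0.038,-0.04,-0.006,0,60],
    [0.038,-0.04,-0.006,0,60],
    [0.038,-0.04,-0.006,0,60],
    [0.038,-0.04,-0.006,0,60]
  ],
  "squeeze": 60
}}

```text
time: 0.72
tool_pos: [0.3524, -0.3691, 0.2609]
tcp_rot: [-3.085, -0.591, 0.0]
wrist_force: [0.4, 0.1, 0.2]
width: 0.706
```

{"op": "play_rows", "data": {
  "motion": [
    [0.038,-0.04,-0.006,0,45],
    [0.038,-0.04,-0.006,0,45],
    [0.038,-0.04,-0.006,0,45],
    [0.038,-0.04,-0.006,0,45],
    [0.038,-0.04,-0.006,0,45]
  ]
}}

```text
time: 1.35
tool_pos: [0.4549, -0.1132, 0.2912]
tcp_rot: [3.085, 0.591, -0.0]
wrist_force: [1.4, -0.5, -0.0]
width: 0.529
```

{"op": "play_rows", "data": {
  "motion": [
    [0.038,-0.04,-0.006,0,45],
    [0.038,-0.04,-0.006,0,45],
    [0,0,0,-0.028,45],
    [0,0,0,-0.028,45],
    [0,0,0,-0.028,45]
  ]
}}

```text
time: 1.98
tool_pos: [0.4955, -0.0121, 0.3027]
tcp_rot: [-2.819, -1.385, 0.002]
wrist_force: [-0.0, 0.3, -1.3]
width: 0.527
```

{"op": "play_rows", "data": {
  "motion": [
    [0,0,0,-0.028,45],
    [0,0,0,-0.028,45],
    [0,0,0,-0.028,45],
    [0,0,0,-0.028,45],
    [0,0,0,-0.028,45]
  ]
}}

```text
time: 2.6
tool_pos: [0.4954, -0.0125, 0.3027]
tcp_rot: [-1.962, -2.452, 0.001]
wrist_force: [-0.1, -0.7, -0.8]
width: 0.524
```

{"op": "play_rows", "data": {
  "motion": [
    [0,0,0,-0.028,45],
    [0,0,0,-0.028,45],
    [0,0,0,-0.024,45],
    [0,0,0,0,45]
  ]
}}

```text
time: 3.1
tool_pos: [0.4954, -0.0125, 0.3028]
tcp_rot: [-1.301, -2.858, 0.001]
wrist_force: [0.2, -0.5, 0.0]
width: 0.526
```

```bash
cat >> h.py <<'E'
def to(p,yaw=None):
    s=read_state(); M=R.from_rotvec(s['tcp_rot']).as_matrix(); y=np.degrees(np.arctan2(M[1,0],M[0,0]))
    print('t',s['time'],'pos',s['tool_pos'].round(4),'yaw',round(y,2),'F',s['wrist_force'].round(2),'w',round(s['width']*85.4,1),'tilt',M[:2,2].round(4),'q6',round(s['q'][5],2))
    print('shift tool',(M.T@(np.array(p)-s['tool_pos'])).round(4),'turn', None if yaw is None else round(-((yaw-y+180)%360-180)/360,4))
E
python3 - <<'E'
from h import *
to([.494,-.010,.30],131.3)
im=snap('wrist','w1')
P=proj('w1',[[.494,-.010,.123]]);print(P)
cv2.imwrite('pics/w1v.png',cv2.resize(im,(800,600)))
E
```

```text
t 3.1 pos [ 0.4954 -0.0125  0.3028] yaw 131.05 F [ 0.17 -0.48  0.04] w 44.9 tilt [-0.0009  0.0001] q6 -0.79
shift tool [0.0028 0.0006 0.0028] turn -0.0007
[[253.25550046 165.47292526]]
```

View pics/w1v.png

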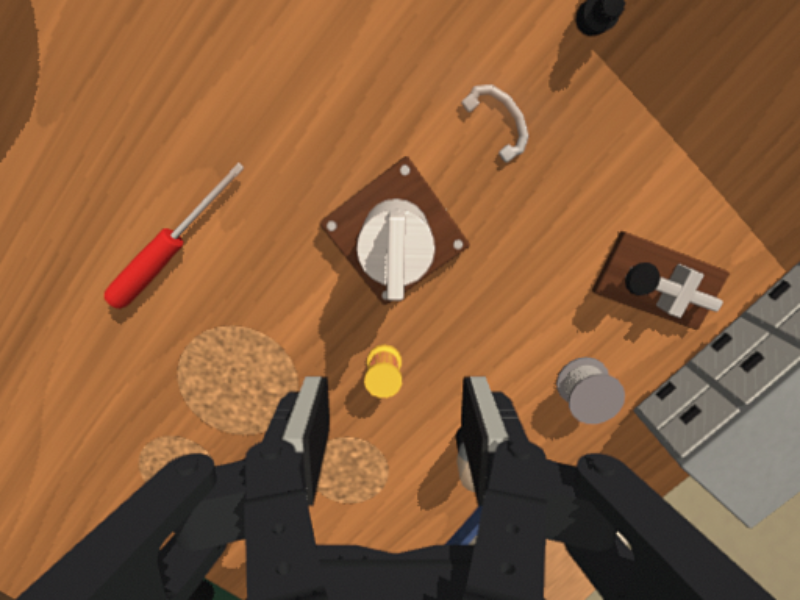

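The wrist picture shows the bar's top face centred at (396,258) of 800, which is (253.4,165.2) in raw pixels. The prediction was (253.3,165.5), so they agree. The bar runs vertically in the picture, along tool x.

Next: descend about 0.2 m to TCP z 0.099, with x +0.0028 and y +0.0006.

{"op": "play_rows", "data": {
  "motion": [
    [0.0028,0.0006,0.045,-0.0007,45],
    [0,0,0.045,0,45],
    [0,0,0.045,0,45],
    [0,0,0.03,0,40],
    [0,0,0.02,0,40]
  ]
}}

```text
time: 3.78
tool_pos: [0.493, -0.0099, 0.1161]
tcp_rot: [-1.296, -2.859, 0.002]
wrist_force: [0.0, -0.3, 0.1]
width: 0.473
```

{"op": "play_rows", "data": {
  "motion": [
    [0,0,0.012,0,40],
    [0,0,0.006,0,40],
    [0,0,0,0,40]
  ]
}}

```text
time: 4.15
tool_pos: [0.4946, -0.0101, 0.1005]
tcp_rot: [1.294, 2.863, 0.0]
wrist_force: [0.1, -0.2, -0.0]
width: 0.472
```

{"op": "play_rows", "data": {
  "motion": [
    [0,0,0,0,0],
    [0,0,0,0,0],
    [0,0,0,0,0],
    [0,0,0,0,0]
  ]
}}

```text
time: 4.65
tool_pos: [0.4951, -0.0103, 0.1012]
tcp_rot: [1.292, 2.862, 0.0]
wrist_force: [-0.1, -0.9, 6.0]
width: 0.125
```

```bash
python3 - <<'E'
from h import *
to([.494,-.010,.2],131.3)
E
```

```text
t 4.65 pos [ 0.4951 -0.0103  0.1012] yaw 131.4 F [-0.09 -0.88  5.95] w 10.7 tilt [ 0.0016 -0.0005] q6 -0.79
shift tool [ 0.0008 -0.0006 -0.0988] turn 0.0003
```

{"op": "play_rows", "data": {
  "motion": [
    [0,0,-0.005,0,0],
    [0,0,-0.015,0,0],
    [0,0,-0.025,0,0],
    [0,0,-0.03,0,0],
    [0,0,-0.025,0,0]
  ]
}}

```text
time: 5.28
tool_pos: [0.4945, -0.0099, 0.202]
tcp_rot: [1.293, 2.863, 0.001]
wrist_force: [0.9, 0.6, -2.1]
width: 0.119
```

```bash
python3 - <<'E'
from h import *
to([.475,-.2433,.2],131.3)
a=snap('side','s2');b=snap('wrist','w2');t=snap('top','t2')
c=lambda im,x,y,w,h,f:cv2.resize(im[max(y-h,0):y+h,x-w:x+w],None,fx=f,fy=f,interpolation=cv2.INTER_CUBIC)
o=np.hstack([c(a,270,190,65,90,3),c(t,240,200,65,90,3)]);cv2.imwrite('pics/s2v.png',o);print(o.shape)
E
```

```text
t 5.275 pos [ 0.4945 -0.0099  0.202 ] yaw 131.4 F [ 0.94  0.61 -2.08] w 10.2 tilt [0.0008 0.0002] q6 -0.79
shift tool [-0.1622 -0.1689  0.0019] turn 0.0003
(540, 780, 3)
```

View pics/s2v.png

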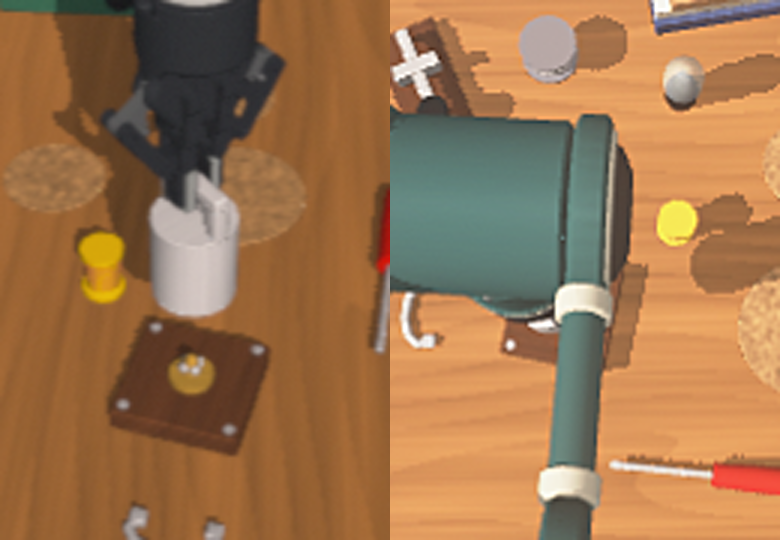

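The canister hangs upright from the gripper, and the seat and stud are bare (brass disc at (191,372) in the left panel). Next I carry it to the mat.

{"op": "play_rows", "data": {
  "motion": [
    [-0.012,-0.013,0,0,0],
    [-0.025,-0.026,0,0,0],
    [-0.03,-0.031,0,0,0],
    [-0.03,-0.031,0,0,0],
    [-0.03,-0.031,0,0,0]
  ]
}}

```text
time: 6.05
tool_pos: [0.4776, -0.1944, 0.1983]
tcp_rot: [-1.292, -2.86, 0.001]
wrist_force: [-0.3, 0.0, -2.0]
width: 0.127
```

{"op": "play_rows", "data": {
  "motion": [
    [-0.022,-0.023,0,0,0],
    [-0.013,-0.014,0,0,0],
    [0,0,0.03,0,0],
    [0,0,0.03,0,0],
    [0,0,0.025,0,0]
  ]
}}

```text
time: 6.68
tool_pos: [0.4734, -0.2428, 0.113]
tcp_rot: [-1.292, -2.861, -0.001]
wrist_force: [1.2, 0.1, -1.7]
width: 0.125
```

{"op": "play_rows", "data": {
  "motion": [
    [0,0,0.015,0,0],
    [0,0,0.008,0,0],
    [0,0,0,0,0]
  ]
}}

```text
time: 7.05
tool_pos: [0.4746, -0.2432, 0.092]
tcp_rot: [-1.292, -2.863, -0.0]
wrist_force: [-0.3, -0.4, -2.1]
width: 0.125
```

```bash
python3 - <<'E'
from h import *
to([.475,-.2433,.0842],131.3)
E
```

```text
t 7.05 pos [ 0.4746 -0.2432  0.092 ] yaw 131.4 F [-0.29 -0.36 -2.15] w 10.6 tilt [-0.0006  0.0004] q6 -1.24
shift tool [-0.0003  0.0002  0.0078] turn 0.0003
```

{"op": "play_rows", "data": {
  "motion": [
    [0,0,0.003,0,0],
    [0,0,0.002,0,0],
    [0,0,0.001,0,0],
    [0,0,0,0,0]
  ]
}}

```text
time: 7.55
tool_pos: [0.4748, -0.2433, 0.0864]
tcp_rot: [1.293, 2.863, -0.0]
wrist_force: [0.1, -0.8, -2.5]
width: 0.126
```

{"op": "play_rows", "data": {
  "motion": [
    [0,0,0.001,0,0],
    [0,0,0,0,0]
  ]
}}

```text
time: 7.8
tool_pos: [0.4747, -0.2433, 0.0852]
tcp_rot: [-1.293, -2.863, -0.0]
wrist_force: [-0.1, 0.7, -2.2]
width: 0.127
```

{"op": "play_rows", "data": {
  "motion": [
    [0,0,0.001,0,0],
    [0,0,0,0,0]
  ]
}}

```text
time: 8.05
tool_pos: [0.4748, -0.2434, 0.0844]
tcp_rot: [1.293, 2.863, -0.0]
wrist_force: [-0.5, -0.8, -0.1]
width: 0.124
```

{"op": "play_rows", "data": {
  "motion": [
    [0,0,0.0005,0,0],
    [0,0,0,0,0]
  ]
}}

```text
time: 8.3
tool_pos: [0.475, -0.2435, 0.0843]
tcp_rot: [1.293, 2.863, -0.0]
wrist_force: [-1.2, -1.8, 3.3]
width: 0.125
```

{"op": "play_rows", "data": {
  "motion": [
    [0,0,0,0,20],
    [0,0,0,0,40],
    [0,0,0,0,40]
  ]
}}

```text
time: 8.68
tool_pos: [0.4748, -0.2433, 0.0837]
tcp_rot: [1.293, 2.863, 0.0]
wrist_force: [-0.2, 0.1, 0.2]
width: 0.469
```

{"op": "play_rows", "data": {
  "motion": [
    [0,0,-0.015,0,40],
    [0,0,-0.03,0,40],
    [0,0,-0.045,0,40],
    [0,0,-0.045,0,40],
    [0,0,0,0,40]
  ]
}}

```text
time: 9.3
tool_pos: [0.4779, -0.245, 0.2252]
tcp_rot: [1.288, 2.853, -0.002]
wrist_force: [1.0, -0.2, -1.5]
width: 0.468
```

```bash
python3 - <<'E'
from h import *
to([.500,.236,.20],90)
a=snap('side','s3');t=snap('top','t3')
c=lambda im,x,y,w,h,f:cv2.resize(im[max(y-h,0):y+h,x-w:x+w],None,fx=f,fy=f,interpolation=cv2.INTER_CUBIC)
o=np.hstack([c(a,278,190,45,80,4),c(t,312,210,45,80,4)]);cv2.imwrite('pics/s3v.png',o);print(o.shape)
E
```

```text
t 9.3 pos [ 0.4779 -0.245   0.2252] yaw 131.4 F [ 0.96 -0.25 -1.47] w 40.0 tilt [ 0.0095 -0.0054] q6 -1.24
shift tool [0.3465 0.3346 0.0228] turn 0.115
(640, 720, 3)
```

View pics/s3v.png

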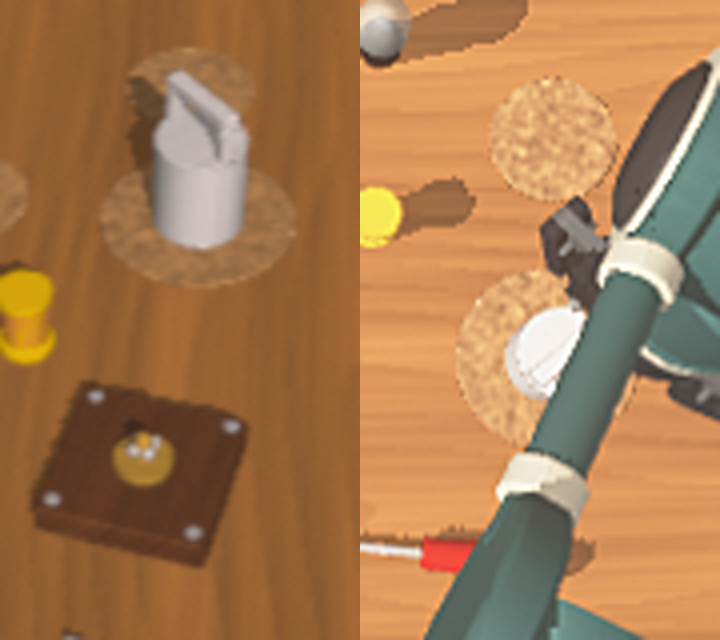

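The canister stands upright within the cork mat at (198,190) in the left panel, with cork visible all round. The bare seat is at (143,459). Next I pass over the stand for a wrist look at it, then continue to the cap.

{"op": "play_rows", "data": {
  "motion": [
    [0.035,0.034,0,0,40],
    [0.035,0.034,0,0,40],
    [0.035,0.034,0,0,40],
    [0.035,0.034,0,0,40],
    [0.028,0.027,0,0,40]
  ]
}}

```text
time: 10.02
tool_pos: [0.4844, -0.0076, 0.2169]
tcp_rot: [-1.291, -2.86, 0.002]
wrist_force: [0.9, -0.6, 0.2]
width: 0.468
```

{"op": "play_rows", "data": {
  "motion": [
    [0,0,0,0,40],
    [0,0,0,0,40]
  ]
}}

```text
time: 10.28
tool_pos: [0.4851, -0.0097, 0.2175]
tcp_rot: [-1.291, -2.862, 0.002]
wrist_force: [-0.2, -0.3, -0.1]
width: 0.464
```

```bash
python3 - <<'E'
from h import *
to([.500,.236,.20],None)
w=snap('wrist','w4')
for z,n in((.020,'stand'),(.026,'seat'),(.0445,'tip')): print(n,proj('w4',[[.494,-.011,z]]))
S=[(95,397),(232,426),(194,533),(52,498)]
print('side screws',np.mean([onz('side0',(233+x/4-.4,110+y/4-.4),.021) for x,y in S],0),'seat',onz('side0',(233+143/4-.4,110+459/4-.4),.0255))
x,y=proj('w4',[[.494,-.011,.03]])[0].astype(int);x0,y0=x-50,max(y-40,0)
print(x0,y0);cv2.imwrite('pics/w4v.png',cv2.resize(w[y0:y0+80,x0:x0+100],None,fx=7,fy=7,interpolation=cv2.INTER_CUBIC))
E
```

```text
t 10.275 pos [ 0.4851 -0.0097  0.2175] yaw 131.44 F [-0.17 -0.26 -0.13] w 39.6 tilt [-0.0024 -0.0004] q6 -0.79
shift tool [0.1743 0.1738 0.0174] turn None
stand [[258.07202819 170.04857182]]
seat [[258.14807817 171.40079285]]
tip [[258.39914147 175.86681683]]
side screws [ 0.49422391 -0.01247153  0.021     ] seat [ 0.49422457 -0.01081187  0.0255    ]
208 132
```

View pics/w4v.png

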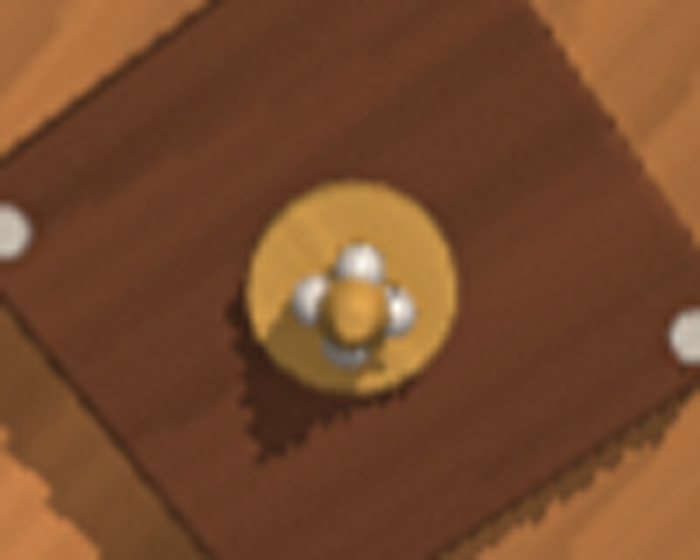

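The crop shows the seat disc centred at (352,287) and the stud tip at (352,312), with the four balls visible. Both lie within about 1 px of the prediction.

```bash
python3 - <<'E'
from h import *
print(onz('w4',(208+352.5/7-.43,132+287/7-.43),.026),onz('w4',(208+352/7-.43,132+312/7-.43),.0445))
to([.500,.236,.20])
E
```

```text
[ 0.49472603 -0.01219197  0.026     ] [ 0.49376547 -0.01161711  0.0445    ]
t 10.325 pos [ 0.4853 -0.0101  0.2178] yaw 131.38 F [-0.49  0.56  0.63] w 40.1 tilt [-0.0019 -0.0003] q6 -0.79
shift tool [0.175  0.1738 0.0177] turn None
```

{"op": "play_rows", "data": {
  "motion": [
    [0.03,0.03,0,0,40],
    [0.036,0.036,0,0,40],
    [0.036,0.036,0,0,40],
    [0.036,0.036,0,0,35],
    [0.03,0.03,0.01,0,35]
  ]
}}

```text
time: 10.95
tool_pos: [0.5021, 0.2283, 0.2093]
tcp_rot: [1.295, 2.861, 0.002]
wrist_force: [-0.5, -0.2, 0.2]
width: 0.413
```

{"op": "play_rows", "data": {
  "motion": [
    [0.006,0.006,0.007,0,35],
    [0,0,0,0,35],
    [0,0,0,0,35]
  ]
}}

```text
time: 11.32
tool_pos: [0.5016, 0.2345, 0.2017]
tcp_rot: [1.295, 2.862, -0.001]
wrist_force: [0.3, -0.2, 0.8]
width: 0.412
```

```bash
python3 - <<'E'
from h import *
to([.500,.236,.10])
w=snap('wrist','w5')
for z in(0,.022,.044): print(z,proj('w5',[[.500,.236,z]]))
x,y=proj('w5',[[.5,.236,.03]])[0].astype(int);x0,y0=x-50,max(y-40,0)
print(x0,y0);cv2.imwrite('pics/w5v.png',cv2.resize(w[y0:y0+80,x0:x0+100],None,fx=7,fy=7,interpolation=cv2.INTER_CUBIC))
E
```

```text
t 11.325 pos [0.5016 0.2345 0.2017] yaw 131.3 F [ 0.31 -0.16  0.85] w 35.2 tilt [-0.0003 -0.0007] q6 -0.33
shift tool [ 0.0022 -0.0002  0.1017] turn None
0 [[252.56761995 161.27363496]]
0.022 [[252.53898128 165.92032312]]
0.044 [[252.50648363 171.19462443]]
202 127
```

View pics/w5v.png

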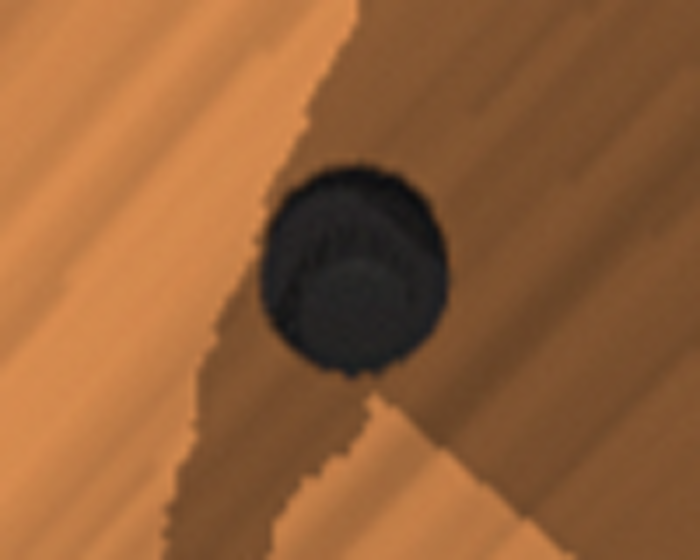

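The cap's top disc is centred at (355,308), which is (252.3,170.6) in raw pixels. The prediction was (252.5,171.2), so they agree within 0.5 mm. Next: descend to TCP z about 0.024, so the tips stay just above the shoulder.

{"op": "play_rows", "data": {
  "motion": [
    [0.002,0,0.04,0,34],
    [0,0,0.05,0,34],
    [0,0,0.04,0,34],
    [0,0,0.025,0,34],
    [0,0,0.015,0,34]
  ]
}}

```text
time: 12.0
tool_pos: [0.4997, 0.2363, 0.0307]
tcp_rot: [-1.295, -2.862, 0.002]
wrist_force: [-0.5, 0.7, -0.5]
width: 0.401
```

{"op": "play_rows", "data": {
  "motion": [
    [0,0,0.0075,0,34],
    [0,0,0,0,34],
    [0,0,0,0,34]
  ]
}}

```text
time: 12.38
tool_pos: [0.5011, 0.238, 0.0255]
tcp_rot: [1.292, 2.862, 0.003]
wrist_force: [0.1, 1.4, 1.2]
width: 0.399
```

```bash
python3 - <<'E'
from h import *
to([.500,.236,.0245])
E
```

```text
t 12.375 pos [0.5011 0.238  0.0255] yaw 131.39 F [0.1  1.4  1.15] w 34.1 tilt [0.0021 0.0008] q6 -0.32
shift tool [-0.0007 -0.0021  0.001 ] turn None
```

{"op": "play_rows", "data": {
  "motion": [
    [0,-0.001,0,0,34],
    [0,0,0,0,34]
  ]
}}

```text
time: 12.62
tool_pos: [0.4996, 0.2371, 0.0248]
tcp_rot: [1.293, 2.863, 0.001]
wrist_force: [-0.3, -0.1, 0.2]
width: 0.397
```

{"op": "play_rows", "data": {
  "motion": [
    [0,0,0,0,26],
    [0,0,0,0,18],
    [0,0,0,0,0],
    [0,0,0,0,0]
  ]
}}

```text
time: 13.12
tool_pos: [0.4993, 0.2369, 0.0245]
tcp_rot: [-1.293, -2.863, 0.0]
wrist_force: [-0.9, -0.7, 3.6]
width: 0.182
```

```bash
python3 - <<'E'
from h import *
to([.500,.236,.0245])
E
```

```text
t 13.125 pos [0.4993 0.2369 0.0245] yaw 131.4 F [-0.88 -0.74  3.64] w 15.6 tilt [-0.0001 -0.0001] q6 -0.32
shift tool [-0.0011 -0.0001 -0.    ] turn None
```

{"op": "play_rows", "data": {
  "motion": [
    [0,0,-0.01,0,0],
    [0,0,-0.025,0,0],
    [0,0,-0.035,0,0],
    [0,0,-0.02,0,0],
    [0,0,0,0,0]
  ]
}}

```text
time: 13.75
tool_pos: [0.5011, 0.2377, 0.1167]
tcp_rot: [1.291, 2.86, 0.006]
wrist_force: [-0.9, 0.5, -1.0]
width: 0.182
```

{"op": "play_rows", "data": {
  "motion": [
    [0,0,0,0,0],
    [0,0,0,0,0]
  ]
}}

```text
time: 14.0
tool_pos: [0.4982, 0.2365, 0.1128]
tcp_rot: [-1.292, -2.862, 0.003]
wrist_force: [-0.2, 0.5, -0.7]
width: 0.182
```

```bash
python3 - <<'E'
from h import *
to([.4942,-.0116,.115])
w=snap('wrist','w6');s=snap('side','s6')
p=read_state()['tool_pos']; print(proj('w6',[p,p-[0,0,.0025],p-[0,0,.0245]]),proj('s6',[p,p-[0,0,.0245]]))
x,y=proj('w6',[p])[0].astype(int);u,v=proj('s6',[p])[0].astype(int)
c=lambda im,x,y:cv2.resize(im[max(y-40,0):y+40,x-32:x+32],(384,480),interpolation=cv2.INTER_CUBIC)
print(x-32,y-40,u-32,v-40);cv2.imwrite('pics/w6v.png',np.hstack([c(w,x,y),c(s,u,v)]))
E
```

```text
t 14.0 pos [0.4982 0.2365 0.1128] yaw 131.4 F [-0.19  0.48 -0.74] w 15.5 tilt [-0.0025 -0.001 ] q6 -0.32
shift tool [-0.1834 -0.1671 -0.002 ] turn None
[[252.97379983 253.09253715]
 [252.98330225 250.70947725]
 [253.05639979 232.34319736]] [[256.31428988 297.83430296]
 [256.47005848 305.28130467]]
220 213 224 257
```

View pics/w6v.png

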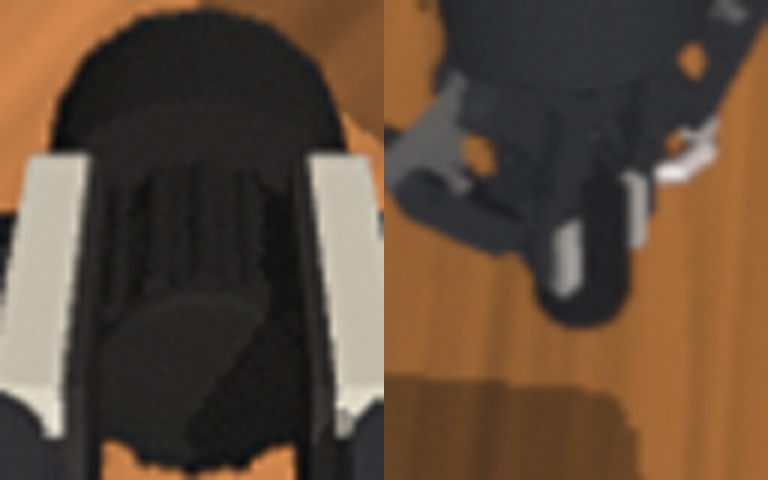

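```bash
python3 - <<'E'
from h import *
p=np.array([.4982,.2365,.1128]);a=np.radians(131.4);x=np.array([np.cos(a),np.sin(a),0])
for z in(.0025,.0245): print(z,[proj('w6',[p+x*d-[0,0,z]])[0].round(2).tolist() for d in(.014,.015,.016)])
print('top far edge', [proj('w6',[p+x*d+[0,0,.0195]])[0].round(2).tolist() for d in(.009,-.009)])
# side: bottom rim lowest point
d=camera_info('side')['pose'][:3,3]-p; d[2]=0; d/=np.linalg.norm(d); print('side low',proj('s6',[p+d*.015-[0,0,.0245]]))
E
```

```text
0.0025 [[252.45, 226.78], [252.45, 225.04], [252.45, 223.3]]
0.0245 [[252.59, 210.68], [252.59, 209.12], [252.58, 207.54]]
top far edge [[252.29, 257.25], [252.34, 289.74]]
side low [[256.78868986 312.79373527]]
```

Left panel: the cap is upright and centred between the pads (skirt 52–347, centre 199). The fore-aft offset relative to the pad tips is about 1 mm or less. Right panel: the cap hangs straight in the side view. Next I move over the stud.

{"op": "play_rows", "data": {
  "motion": [
    [-0.015,-0.014,0,0,0],
    [-0.03,-0.027,0,0,0],
    [-0.033,-0.03,0,0,0],
    [-0.033,-0.03,0,0,0],
    [-0.033,-0.03,0,0,0]
  ]
}}

```text
time: 14.72
tool_pos: [0.4956, 0.04, 0.114]
tcp_rot: [-1.293, -2.863, 0.001]
wrist_force: [0.9, 0.1, -0.5]
width: 0.185
```

{"op": "play_rows", "data": {
  "motion": [
    [-0.025,-0.023,0,0,0],
    [-0.014,-0.013,0.01,0,0],
    [0,0,0.01,0,0],
    [0,0,0,0,0],
    [0,0,0,0,0]
  ]
}}

```text
time: 15.35
tool_pos: [0.495, -0.0102, 0.0942]
tcp_rot: [-1.292, -2.863, -0.0]
wrist_force: [-0.6, 0.6, -0.6]
width: 0.188
```

```bash
python3 - <<'E'
from h import *
to([.4937,-.0110,.085])
s=snap('side','s7'); p=read_state()['tool_pos']
print(proj('s7',[p-[0,0,.0245],[.4942,-.0116,.026],[.4942,-.0116,.0445]]))
cv2.imwrite('pics/s7v.png',cv2.resize(s[180:250,235:305],(700,700),interpolation=cv2.INTER_CUBIC)[:600])
to([.4937,-.0110,.085])
E
```

```text
t 15.35 pos [ 0.495  -0.0102  0.0942] yaw 131.45 F [-0.62  0.58 -0.56] w 16.0 tilt [-0.0003  0.0002] q6 -0.79
shift tool [ 0.0002 -0.0015  0.0092] turn None
[[268.02108945 211.28746103]
 [268.38693321 223.94391934]
 [268.44589829 218.51767059]]
t 15.4 pos [ 0.4952 -0.0101  0.0945] yaw 131.46 F [-0.05  0.27  1.19] w 15.9 tilt [0.0002 0.0001] q6 -0.79
shift tool [ 0.0004 -0.0017  0.0095] turn None
```

View pics/s7v.png

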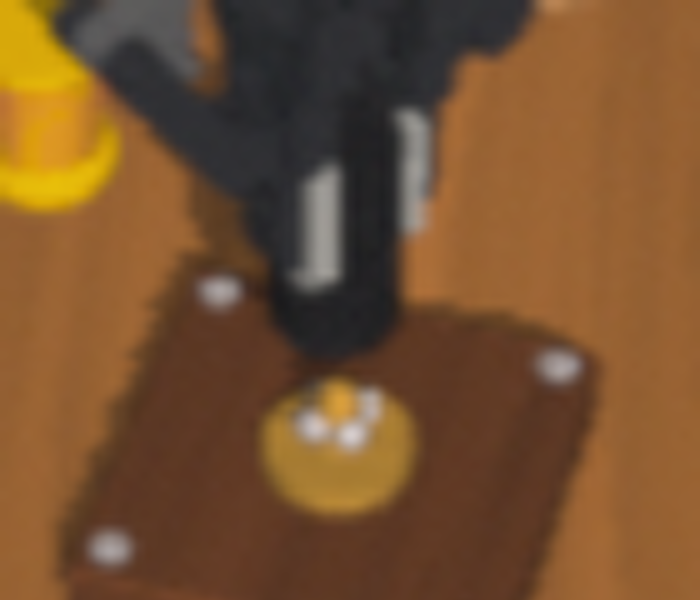

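The cap is about 0.5 px left of the stud axis in the side view (skirt centre 334, disc and stud 339). That matches the 1.5 mm of tool-y still to go. I'll check the fore-aft direction with the same edge measure on the cap's initial picture.

```bash
python3 - <<'E'
from h import *
def low(f,c,p):
    im=cv2.cvtColor(cv2.imread(f'pics/{f}.png'),cv2.COLOR_BGR2GRAY).astype(float)
    col=im[:,c-1:c+2].mean(1); q=np.array(p,float); 
    d=np.load(f'pics/{f}.npz')['P'][:3,3]-q; d[2]=0; d/=np.linalg.norm(d)
    r=proj(f,[q+d*.015])[0]; k=int(r[1]); print(f,'pred',r,'prof',k-6,col[k-6:k+5].round())
low('side0',256,[.500,.236,0]); low('s6',257,[.4982,.2365,.0883]); low('s7',268,[.4951,-.0102,.070])
E
```

```text
side0 pred [256.39750708 336.69572866] prof 330 [24. 24. 24. 25. 23. 30. 54. 67. 69. 68. 68.]
s6 pred [256.78868986 312.79373527] prof 306 [ 37.  36.  36.  36.  39.  60.  97. 109. 110. 110. 109.]
s7 pred [268.02672686 216.32867526] prof 210 [ 36.  36.  36.  36.  38.  41.  49.  63. 113. 142. 151.]
```

The side-camera bias is about 1 px in the cap's initial picture too, so the cap sits where expected in the hand. Next: correct and descend to just above the stud tip.

{"op": "play_rows", "data": {
  "motion": [
    [0.0003,-0.0016,0.005,0,0],
    [0,0,0.008,0,0],
    [0,0,0.008,0,0],
    [0,0,0,0,0],
    [0,0,0,0,0]
  ]
}}

```text
time: 16.02
tool_pos: [0.4937, -0.0116, 0.0732]
tcp_rot: [-1.293, -2.863, 0.0]
wrist_force: [0.3, -0.3, -0.9]
width: 0.18
```

```bash
python3 - <<'E'
from h import *
to([.4937,-.0110,.066])
E
```

```text
t 16.025 pos [ 0.4937 -0.0116  0.0732] yaw 131.39 F [ 0.32 -0.33 -0.91] w 15.4 tilt [-0.0002  0.    ] q6 -0.8
shift tool [0.0004 0.0005 0.0072] turn None
```

{"op": "play_rows", "data": {
  "motion": [
    [0.0003,0.0002,0.003,0,0],
    [0,0,0.003,0,0],
    [0,0,0,0,0]
  ],
  "squeeze": 90
}}

```text
time: 16.4
tool_pos: [0.4933, -0.0112, 0.067]
tcp_rot: [-1.293, -2.863, 0.0]
wrist_force: [-0.1, 1.0, -0.9]
width: 0.174
```

{"op": "play_rows", "data": {
  "motion": [
    [0,0,0.002,0,0],
    [0,0,0.001,0,0],
    [0,0,0,0,0]
  ]
}}

```text
time: 16.77
tool_pos: [0.4935, -0.0112, 0.0642]
tcp_rot: [-1.293, -2.863, 0.0]
wrist_force: [-0.3, 0.1, -0.0]
width: 0.173
```

The mouth is past the stud tip with no contact force. Continuing in small steps.

{"op": "play_rows", "data": {
  "motion": [
    [0,0,0.001,0,0],
    [0,0,0.001,0,0],
    [0,0,0,0,0]
  ]
}}

```text
time: 17.15
tool_pos: [0.4938, -0.0112, 0.0624]
tcp_rot: [1.293, 2.863, 0.0]
wrist_force: [-0.7, -0.2, 0.2]
width: 0.173
```

{"op": "play_rows", "data": {
  "motion": [
    [0,0,0.001,0,0],
    [0,0,0.001,0,0],
    [0,0,0,0,0]
  ]
}}

```text
time: 17.52
tool_pos: [0.4944, -0.0113, 0.0611]
tcp_rot: [1.292, 2.862, 0.001]
wrist_force: [-0.7, -0.1, 4.9]
width: 0.171
```

{"op": "play_rows", "data": {
  "motion": [
    [0,0,0.001,0,0],
    [0,0,0.001,0,0],
    [0,0,0,0,0]
  ]
}}

```text
time: 17.9
tool_pos: [0.494, -0.0112, 0.0586]
tcp_rot: [1.293, 2.862, 0.001]
wrist_force: [-0.6, -0.3, 2.4]
width: 0.175
```

The balls were met at the expected height, lateral forces are small, and the force is now dropping. Continuing to the seat.

{"op": "play_rows", "data": {
  "motion": [
    [0,0,0.002,0,0],
    [0,0,0.002,0,0],
    [0,0,0,0,0]
  ]
}}

```text
time: 18.27
tool_pos: [0.4926, -0.0113, 0.053]
tcp_rot: [-1.292, -2.862, 0.001]
wrist_force: [1.0, -0.8, -6.1]
width: 0.172
```

{"op": "play_rows", "data": {
  "motion": [
    [0,0,0.002,0,0],
    [0,0,0.001,0,0],
    [0,0,0,0,0]
  ]
}}

```text
time: 18.65
tool_pos: [0.4936, -0.0113, 0.0514]
tcp_rot: [-1.293, -2.863, 0.0]
wrist_force: [0.1, 1.0, -0.4]
width: 0.17
```

{"op": "play_rows", "data": {
  "motion": [
    [0,0,0.001,0,0],
    [0,0,0.001,0,0],
    [0,0,0,0,0]
  ]
}}

```text
time: 19.02
tool_pos: [0.494, -0.0114, 0.0506]
tcp_rot: [1.293, 2.863, -0.0]
wrist_force: [-3.3, -0.4, 7.3]
width: 0.174
```

Contact is at TCP z 0.0506; the expected value was 0.0505. Next I build up the pressing force.

{"op": "play_rows", "data": {
  "motion": [
    [0,0,0.001,0,0],
    [0,0,0,0,0]
  ]
}}

```text
time: 19.27
tool_pos: [0.494, -0.0114, 0.0505]
tcp_rot: [1.293, 2.863, -0.0]
wrist_force: [-7.1, -0.4, 15.9]
width: 0.174
```

{"op": "play_rows", "data": {
  "motion": [
    [0,0,0.001,0,0],
    [0,0,0,0,0]
  ]
}}

```text
time: 19.52
tool_pos: [0.4942, -0.0114, 0.0505]
tcp_rot: [1.293, 2.863, -0.0]
wrist_force: [-8.7, 0.3, 22.2]
width: 0.169
```

{"op": "play_rows", "data": {
  "motion": [
    [0.0006,-0.0007,0.001,0,0],
    [0,0,0,0,0],
    [0,0,0,0,0]
  ]
}}

```text
time: 19.9
tool_pos: [0.4941, -0.0114, 0.0504]
tcp_rot: [1.292, 2.862, 0.001]
wrist_force: [-10.7, 0.1, 26.3]
width: 0.168
```

{"op": "play_rows", "data": {
  "motion": [
    [0,0,0,0,0],
    [0,0,0,0,0],
    [0,0,0,0,0],
    [0,0,0,0,0]
  ]
}}

```text
time: 20.4
tool_pos: [0.4941, -0.0114, 0.0504]
tcp_rot: [1.292, 2.862, 0.001]
wrist_force: [-10.3, 0.0, 25.8]
width: 0.17
```

```bash
python3 - <<'E'
from h import *
to([.494,-.011,.0505])
s=snap('side','s8');t=snap('top','t8');to([.494,-.011,.0505])
c=lambda im,x,y,w,h,f:cv2.resize(im[y-h:y+h,x-w:x+w],None,fx=f,fy=f,interpolation=cv2.INTER_CUBIC)
cv2.imwrite('pics/s8v.png',np.hstack([c(s,270,195,60,75,4),cv2.resize(t[100:300,120:370],(300,240)).repeat(1,0)[:240].copy() if 0 else c(s,268,222,20,50,6)[:600]]))
E
```

```text
t 20.4 pos [ 0.4941 -0.0114  0.0504] yaw 131.4 F [-1.026e+01  2.000e-02  2.584e+01] w 14.5 tilt [ 0.0018 -0.0003] q6 -0.8
shift tool [ 0.0004  0.0002 -0.0001] turn None
t 20.5 pos [ 0.4941 -0.0114  0.0504] yaw 131.4 F [-9.35  0.99 27.88] w 14.5 tilt [ 0.0018 -0.0003] q6 -0.8
shift tool [ 0.0004  0.0002 -0.0001] turn None
```

View pics/s8v.png

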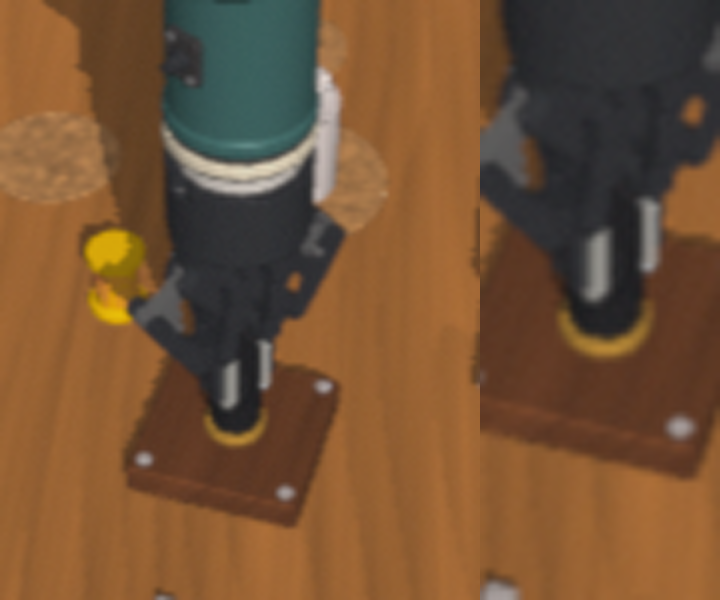

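The cap sits flat on the seat with an even brass ring around it at (235,430). The spool stands undisturbed and the canister stands on the mat. The force is steady at about 26 N down. Handing in.

```bash
python3 -c "
from h import *
print(finish_job())"
```

```text
the job is handed in; nothing more can be done
None
```

The job is handed in at about 20.5 s, with the canister on the mat and the cap pressed home on the stud.

- **Canister:** I lifted it by its handle and set it down at about (0.475, -0.243), with about 3 N at contact, then let go. The picture taken right after showed it upright, with cork visible all round.
- **Cap:** I gripped it just above its shoulder and fitted it over the stud. The force rose to about 5 N at the balls. It then dropped through the click, and about 6 N of pull came before the cap landed.
- **Final state:** The cap landed with the TCP (end of the fingers) at z 0.0505, as predicted for fully home, and the side view showed an even brass ring around it. The gripper still holds it, pressing steadily at 26–28 N.

**Checks that disagreed or were not made:**
- About 10 N of sideways force along -x remains at the wrist; a small sideways correction did not remove it.
- The wrist picture of the cap in the hand was about 3 mm off the calibration's prediction. I put that down to camera bias, because the pad tips showed nearly the same shift; the cap then slid on with little sideways force.
- I did not re-measure the other things on the desk at the end. The yellow coil former and clip were the only ones in view near the stand in the last picture, and nothing suggested any of them had been touched.

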